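Test the workshop's mushroom stop button

TASK

Test the mushroom stop button on the grey box: push it all the way in with the fingertips until it latches, and take the hand off so that it is seen to stay in by itself. Then push one end of its raised grip bar sideways to twist the head clockwise (seen from above) until it unlatches, and let go, leaving the button fully out and untwisted. Do not pinch the bar, and leave the tape roll, the glue bottle and the candle cup where they stand.

Things in the scene. Friction and masses are not known exactly. Their poses are not given: they have to be found in the camera images.
- stop_box: Grey steel box, 150 (x) x 130 (y) x 70 mm high, fixed to the bench, position and yaw vary. Origin: centre of its underside on the bench, z up. On its top is a steel collar (64 mm across, 8 mm high) that carries the mushroom stop button in the middle.
- stop_top (a point): Centre of the ridge of the mushroom head's grip bar, on the button's axis, 138 mm above the bench when out. It moves and turns with the head: x along the bar, z up (at rest parallel to the box's axes). The head is a flat dome 92 mm across; the bar across it is 88 mm long, 16 mm thick. The dome lies 20 mm below this point at its centre, 23 mm below 32 mm out, 29 mm below 45 mm out.
- grip_left: Flank plate along the grip bar's +y side (of point stop_top), 88 x 4 x 31 mm, to push against; it ends 3 mm below the bar's 8 mm wide ridge. Origin: middle of its upper edge, 6 mm to +y and 3 mm below stop_top; x along the bar.
- grip_right: The same on the bar's -y side: origin 6 mm to -y and 3 mm below stop_top.
- stop_press (a joint): How far the button is pushed in, m: 0 fully out, 0.0095 at the bottom stop. A spring pushes it out (3 N when out, 6 N at the bottom; with the catch about 7 to 10 N is needed). The catch clicks in at 0.008, so push to the bottom stop; when let go it then stays in at about 0.008. Only twisting frees it.
- stop_twist (a joint): Twist of the head, rad: 0 at rest, grows clockwise seen from above, to 0.9 at its stop; cannot turn anticlockwise from 0. A weak spring turns it back (1 to 2 N at a bar end). When latched, a twist of about 0.5 (at most 0.6) frees the catch; the head then jumps out by 8 mm while still twisted, and turns back to 0 when let go.
- tape_roll: Loose roll of masking tape lying flat, 90 mm across, 24 mm high; origin at the centre of its underside.
- glue_bottle: Loose upright glue bottle, 48 mm across, 120 mm high; origin at the centre of its underside.
- candle_cup: Loose white lamp part, a dish 74 mm across with a candle tube 28 mm across, 75 mm high in all; origin at the centre of its underside.
Mind the look-alikes: they are no part of the job. There is more than one size of the candle_cup; the one meant has the size given above. Several things look just like the stop_box: the one meant starts farthest from the robot's base.

How it is judged (in metres and radians):
On the way, in this order (a step that is already met when the one before it is completed fails the run):
1. the button is pushed all the way in by the fingers (value of joint stop_press above 0.007 m and contact force between stop_box and the fingers above 1 N), for 0.02 s.
2. the hand is off and the button stays in, latched (value of joint stop_press above 0.006 m and value of joint stop_twist below 0.1 rad and contact force between stop_box and the fingers below 0.2 N), for 0.2 s.
3. the fingers twist the latched head clockwise (value of joint stop_twist above 0.25 rad and value of joint stop_press above 0.005 m and contact force between stop_box and the fingers above 0.2 N).
4. the button unlatches and comes out (value of joint stop_press below 0.002 m), for 0.1 s.
At the end, for the whole second after the job is handed in: The button is fully out (within 1.5 mm) and untwisted (within 0.08 rad), and the tape roll, glue bottle and candle cup stand within 20 mm of where they were, upright (value of joint stop_press below 0.0015 m and value of joint stop_twist below 0.08 rad and distance of each of tape_roll, glue_bottle, candle_cup from where it was at the start of the episode below 0.02 m and angle between each of tape_roll, glue_bottle, candle_cup's own z axis and vertical below 0.1 rad); the robot touches nothing.
It fails at once if the grip bar is pinched (more than 6 N on both its flanks at once) (contact force between each of grip_left, grip_right and the fingers above 6 N).
It fails at once if the roll of masking tape is moved by more than 20 mm or lifted (distance of tape_roll from where it was at the start of the episode above 0.02 m).
It fails at once if the glue bottle is moved by more than 20 mm or lifted (distance of glue_bottle from where it was at the start of the episode above 0.02 m).
It fails at once if the candle cup is moved by more than 20 mm or lifted (distance of candle_cup from where it was at the start of the episode above 0.02 m).
It also fails if it takes over 45 s, if anything falls off the work surface, if the arm or the gripper's body presses on something with over 40 N, if the wrist force passes 120 N, or if a joint passes its speed limit or range.

ROBOT

A 6-joint arm with a two-finger parallel gripper is mounted at the origin on the work surface. World frame = base frame: x ahead of the robot, y to its left, z up, the work surface at z = 0. Lengths are in m, angles in degrees, forces in N, time in s.
With the tool pointing down it reaches from about 0.25 to 0.725 m from the base axis. Payload 9.7 kg.
Tool frame: the origin (TCP) lies at the very end of the fingers, on their centre line; the grasp point (between the pads) lies 19 mm behind it; z points along the fingers, y is the line along which they close (so a half turn about z gives the same grasp; the last joint's range is limited). The gripper opens to 85 mm and grips with 20 to 120 N. Pads are 22 mm wide; open, the fingers measure 114 mm over their backs; the gripper's body (76 mm by 85 mm) begins 54 mm behind the grasp point. The pads swing forward as they close: fully open they stand 13 mm farther back than shut.
Start: joints at [74.943, 4.979, 10.078, 95.1, 0, 90], TCP at [0.143, 0.531, 0.231] pointing down, gripper open.
Joint ranges: [-179.16, 179.16], [-48.56, 103.87], [-65.8, 70.77], [-126.05, 130.52], [-82.76, 87.17], [-180, 180]. Speed limits (degrees/s): [127.2, 127.2, 147.25, 180, 180, 180].

INTERFACE

Orientations are given as [roll, pitch, yaw] about the fixed x, y, z axes, in that order (R = Rz(yaw) Ry(pitch) Rx(roll)).
In Python, from workcell import bot, viewer, finder gives the robot as it stands. The module is installed in compiled form; this text tells all that it offers.
- The arm moves only by the shell command python3 -m inch 'ROWS' [FORCE]. ROWS is JSON, a list that holds one entry, the list of rows, each a list of 7 numbers: the opening in per cent of the stroke, from 0 (shut) to 100 (fully open), then the shift along the tool's x, y, z in mm, then the turn, a rotation vector about the tool's x, y, z in degrees. In form: [[[grip, tx, ty, tz, ax, ay, az], ...]]. A call has 1 to 8 rows; each row shifts and turns the commanded pose from where the row before left it, along the tool's axes as they then stand; what a row does not reach is not made up. A row lasts 1/8 s, in which the tool goes at most 62.5 mm and 10.7 degrees, less where a joint would pass 70% of its speed; a pose out of reach is approached as far as the arm can. A call with a gripper value outside its range is refused whole. The fingers move at their own pace and stop on an object; FORCE is the grip in N (left out, the last holds). Time passes only in rows, so rows that do not move let the fingers close. It gives the time, the measured TCP pose, the force, the opening and the grip force at its end, in the units of the state.
- bot.get_obs(): the state, without advancing time (a new reading comes with each control period).
- viewer.camera(name): name is "scene" or "top" or "wrist"; returns a dict with "pixels" (420x560x3 uint8, red, green, blue), "vfov" (degrees; the focal length in pixels is half the picture's height over the tangent of half this angle, whatever the lens; pixels are square), "cx", "cy" (the principal point, pixels), "R" (3x3) and "t" (3): a world point X has camera coordinates R X + t. Camera axes: x right, y down, z forward; pixel columns grow to the right and rows downward; lengths in m; the calibration is good to about 2 mm. The wrist camera is an equidistant fisheye: a pixel r from the principal point sees the ray r / f radians off the axis. A picture is of the moment at which its call begins. There is no depth.
- bot.job_done(): hands the job in; it is judged then, once.
Trained networks look in the newest picture that a camera, given by its name, has taken for a name from the list of things; names that differ only in an ending like _2 or _b are one class to them, and where a whole thing is asked for, a point or a joint stands for the part that bears it (a point fixed in the world has none). Each returns a list of dicts, best first, with "conf" (0 to 1); they miss things now and then, are a little off and sometimes report something else, mostly with a low value. They report only what shows in the picture. A call takes as long as a camera call. They do not tell look-alikes from the thing itself.
- finder.outline_of(camera, thing): "pixels" (420x560 bool, what is visible of it) and "extent" ([centre column, centre row, width, height] in pixels, round what is visible of it).
- finder.mark_of(camera, thing): "position" ([column, row] in pixels: a listed point, or the origin of a listed thing).
The state is a dict: "time": time; "q": joint angles; "qd": joint speeds; "joint_efforts": joint torques, N m; "ee_pos": TCP position; "tcp_rot": TCP orientation; "wrist_force": force on the tool from outside, world axes, zero at the start; "torque": the same for the moment, N m; "opening": finger opening in m; "grasp_force": force on a finger pad.
Only numpy, scipy, OpenCV 4.12 (cv2) and the standard library are available. Lean on these libraries where they do the work, as an engineer would, in place of code of your own. Each camera call takes 0.05 s, during which the arm holds its last target. There are 200 camera calls.

## Working session

There is one attempt and no reset: what is moved stays moved. The work goes in short steps, Python scripts to look and compute and a shell command to move; the robot and the scene stay as the last step left them, time stands still between calls to the robot, and variables do not carry over. Pictures are saved under pics/ and viewed, at most 10 in all, crops included, and the job is handed in when it is done.

```bash
mkdir -p pics
cat > h.py <<'E'
import numpy as np, cv2
from workcell import bot, viewer, finder
def f(c): return c["pixels"].shape[0]/2/np.tan(np.radians(c["vfov"])/2)
def proj(c,X):
    p=np.array(c["R"])@np.array(X)+np.array(c["t"]); return [c["cx"]+f(c)*p[0]/p[2], c["cy"]+f(c)*p[1]/p[2]]
def ray(c,px):
    R=np.array(c["R"]);t=np.array(c["t"])
    d=np.array([(px[0]-c["cx"])/f(c),(px[1]-c["cy"])/f(c),1.]); return -R.T@t, R.T@d
def onz(c,px,z):
    o,d=ray(c,px); return o+d*(z-o[2])/d[2]
E
python3 - <<'E'
from h import *
np.set_printoptions(precision=3,suppress=True)
for n in ["top","scene"]:
    c=viewer.camera(n); cv2.imwrite(f"pics/{n}0.png",c["pixels"][:,:,::-1])
    o,_=ray(c,[0,0]); print(n,o,c["vfov"])
    for t,z in [("stop_top",.138),("stop_box",0),("tape_roll",0),("glue_bottle",0),("candle_cup",0)]:
        for m in finder.mark_of(n,t): print(t,m["conf"],np.round(m["position"]),onz(c,m["position"],z))
E
```

```text
top [0.344 0.085 1.168] 45.21612603682345
stop_top 0.65 [278. 208.] [0.57  0.055 0.138]
stop_top 0.65 [335. 314.] [ 0.342 -0.037  0.138]
stop_box 0.83 [330. 312.] [ 0.348 -0.041  0.   ]
stop_box 0.65 [277. 216.] [0.58  0.057 0.   ]
tape_roll 0.96 [227. 265.] [0.477 0.183 0.   ]
tape_roll 0.3 [281. 206.] [0.604 0.045 0.   ]
glue_bottle 0.62 [221. 160.] [0.731 0.179 0.   ]
candle_cup 0.9 [352. 129.] [ 0.779 -0.149  0.   ]
candle_cup 0.89 [322. 169.] [ 0.685 -0.064  0.   ]
scene [1.082 0.644 0.775] 50.27159687326017
stop_top 0.95 [313. 138.] [ 0.349 -0.029  0.138]
stop_top 0.75 [271. 192.] [0.577 0.062 0.138]
stop_top 0.38 [208. 232.] [0.754 0.07  0.138]
stop_box 0.86 [267. 232.] [0.573 0.043 0.   ]
stop_box 0.7 [311. 178.] [ 0.34  -0.035  0.   ]
tape_roll 0.67 [336. 243.] [0.477 0.185 0.   ]
glue_bottle 0.73 [252. 298.] [0.729 0.173 0.   ]
candle_cup 0.54 [150. 230.] [ 0.784 -0.157  0.   ]
```

View pics/top0.png

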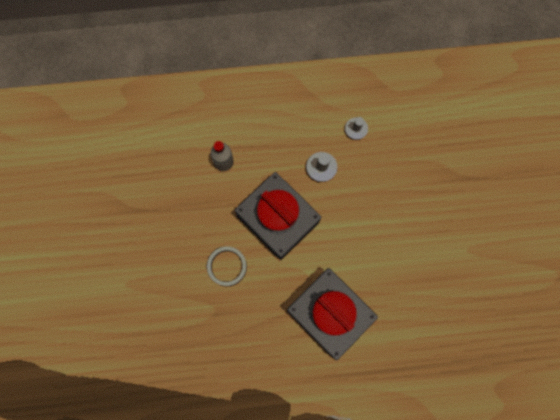

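View pics/scene0.png

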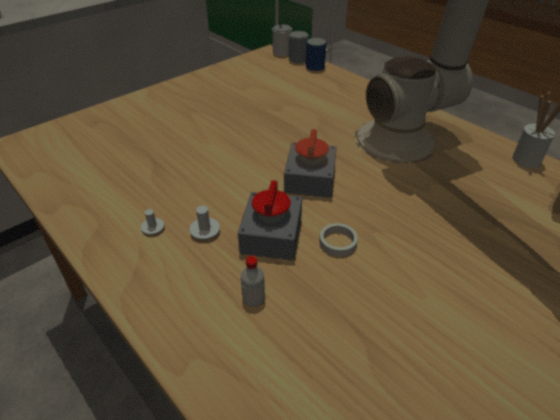

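The top picture shows two look-alike boxes, at (278,212) and (332,313). The first is about 0.57 m from the base and the other about 0.35 m, so the first is the one meant. The candle cups are at (322,167) and (356,128), the glue bottle at (222,157) and the tape roll at (227,267). None of them are in the way above the box. I'll confirm with a crop and measure the bar.

Run:
```python
from h import *
np.set_printoptions(precision=4,suppress=True)
L=[];
for n in ["top","scene"]:
    c=viewer.camera(n); im=c["pixels"].astype(int)
    ms=finder.mark_of(n,"stop_top"); g=proj(c,[.573,.058,.138])
    m=min(ms,key=lambda m:np.hypot(*(np.array(m["position"])-g))); L.append((c,m["position"])); print(n,m)
    if n=="top":
        C=c
        for o in finder.outline_of(n,"stop_box"):
            if abs(o["extent"][0]-278)<15 and abs(o["extent"][1]-214)<15:
                mask=o["pixels"].astype(np.uint8)
                r=cv2.minAreaRect(cv2.findNonZero(mask)); b=cv2.boxPoints(r); w=np.array([onz(c,p,.06)[:2] for p in b]); print("box",o["conf"],w,w.mean(0))
                for i in range(4):
                    d=w[(i+1)%4]-w[i]; print(np.hypot(*d),np.degrees(np.arctan2(d[1],d[0])))
        red=((im[:,:,0]>90)&(im[:,:,1]<60)).astype(np.uint8); red[:185]=0; red[240:]=0; red[:,:250]=0; red[:,305:]=0
        mo=cv2.minEnclosingCircle(cv2.findNonZero(red)); print("red",mo,onz(c,mo[0],.112))
        cv2.imwrite("pics/crop.png",cv2.resize(c["pixels"][165:265,225:330,::-1],None,fx=5.5,fy=5.5,interpolation=cv2.INTER_CUBIC))
A=[];B=[]
for c,p in L:
    o,d=ray(c,p); d/=np.linalg.norm(d); P=np.eye(3)-np.outer(d,d); A.append(P);B.append(P@o)
print("tri",np.linalg.solve(sum(A),sum(B)))
s=bot.get_obs(); print({k:s[k] for k in ["time","ee_pos","tcp_rot","wrist_force","opening"]})
```

```text
top {'position': [280.5, 205.9], 'conf': 0.57}
box 0.83 [[ 0.5853  0.1579]
 [ 0.6747  0.0532]
 [ 0.5516 -0.0438]
 [ 0.4661  0.0605]] [0.5694 0.0569]
0.13767753094714155 -49.485284708707105
0.15675383290537642 -141.75875785996405
0.13483659255915628 129.33914782895508
0.1539005705210645 39.26782300794309
red ((277.2368469238281, 208.48829650878906), 21.933063507080078) [0.5743 0.0571 0.112 ]
scene {'position': [271.8, 193.6], 'conf': 0.92}
tri [0.5723 0.0538 0.1285]
{'time': 0.85, 'ee_pos': array([0.1429, 0.5311, 0.2313]), 'tcp_rot': array([179.9992,  -0.0007, 164.9424]), 'wrist_force': array([ 0.0583, -0.3495,  0.295 ]), 'opening': 0.08551947529616062}
```

View pics/crop.png

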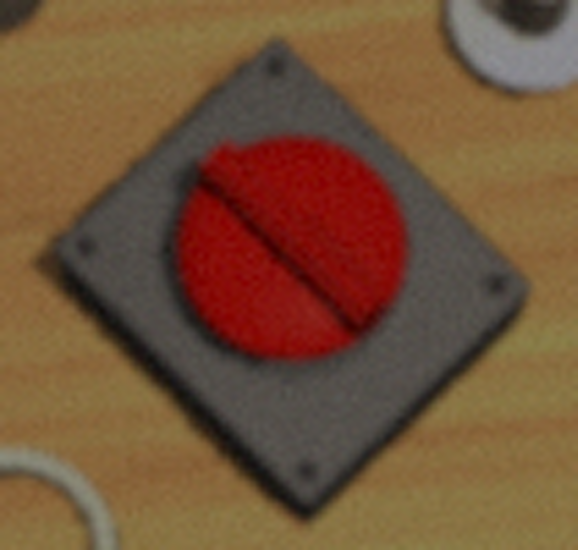

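The crop confirms the far box. The bar runs from about (215,160) to (370,320) in the crop, along the long side. The screws at (276,66), (86,246), (307,470) and (497,284) give the centre and yaw.

Run:
```python
from h import *
np.set_printoptions(precision=4,suppress=True)
c=viewer.camera("top")
S=np.array([(276,66),(86,246),(307,470),(497,284)])/5.5+[224.6,164.6]
w=np.array([onz(c,p,.07)[:2] for p in S]); print(w,w.mean(0))
for i in range(4):
    d=w[(i+1)%4]-w[i]; print(np.hypot(*d),np.degrees(np.arctan2(d[1],d[0])))
for p in [(215,160),(370,320)]: print(onz(c,np.array(p)/5.5+[224.6,164.6],.135))
```

```text
[[ 0.6574  0.0543]
 [ 0.5896  0.1383]
 [ 0.49    0.0583]
 [ 0.5577 -0.0256]] [0.5737 0.0563]
0.10793960116436811 128.8872410002559
0.12772497325631246 -141.2544274146696
0.10784688390179557 -51.1317814155018
0.12776104156811544 38.704029717222106
[0.6039 0.083  0.135 ]
[0.536  0.0304 0.135 ]
```

```bash
python3 -m inch '[[[0,0,0,0,0,0,9],[0,0,0,0,0,0,9],[0,0,0,0,0,0,9],[0,0,0,0,0,0,9.1],[0,-50,3,0,0,0,0],[0,-50,3,0,0,0,0],[0,-50,3,0,0,0,0],[0,-50,3,0,0,0,0]]]' 40 && python3 -m inch '[[[0,-50,3,0,0,0,0],[0,-50,3,0,0,0,0],[0,-50,3,0,0,0,0],[0,-50,3,0,0,0,0],[0,-50,3,0,0,0,0],[0,-50,3,0,0,0,0],[0,-50,3,0,0,0,0],[0,0,0,0,0,0,0]]]'
```

```text
time: 1.9
ee_pos: [0.2785, 0.3816, 0.2314]
tcp_rot: [180.0, -0.0, 128.9]
wrist_force: [0.2, 0.4, -0.4]
opening: -0.0001
grasp_force: 0.0
time: 2.9
ee_pos: [0.515, 0.1211, 0.2306]
tcp_rot: [-180.0, 0.0, 128.6]
wrist_force: [-0.8, -0.6, -0.4]
opening: -0.0004
grasp_force: 0.0
```

```bash
python3 -m inch '[[[0,-43,2.5,0,0,0,0],[0,-43,2.5,0,0,0,0],[0,0,0,30,0,0,0],[0,0,0,30,0,0,0],[0,0,0,0,0,0,0],[0,0,0,0,0,0,0]]]'
python3 - <<'E'
from h import *
c=viewer.camera("scene"); cv2.imwrite("pics/s1.png",cv2.resize(c["pixels"][100:260,170:370,::-1],None,fx=3.5,fy=3.5))
E
```

```text
time: 3.65
ee_pos: [0.5714, 0.0601, 0.1727]
tcp_rot: [179.9, 0.0, 128.9]
wrist_force: [-0.6, 0.1, 0.6]
opening: 0.0001
grasp_force: 0.0
```

View pics/s1.png

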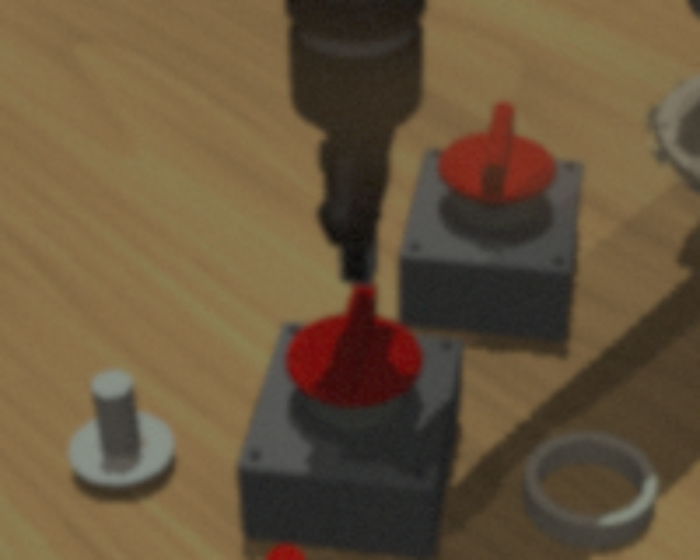

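The picture shows the fingertips at (358,270) of the crop, in line over the bar ridge of the far box. Now I'll press.

```bash
python3 -m inch '[[[0,-3.5,-0.5,15,0,0,0],[0,0,0,15,0,0,0],[0,0,0,4,0,0,0],[0,0,0,3,0,0,0],[0,0,0,3,0,0,0],[0,0,0,3,0,0,0],[0,0,0,0,0,0,0]]]'
```

```text
time: 4.58
ee_pos: [0.5732, 0.0565, 0.1288]
tcp_rot: [180.0, 0.0, 128.8]
wrist_force: [-2.3, -1.1, 5.4]
opening: -0.0004
grasp_force: 2.4
```

```bash
python3 -m inch '[[[0,0,0,1.5,0,0,0],[0,0,0,1,0,0,0],[0,0,0,0,0,0,0]]]';python3 -m inch '[[[0,0,0,1,0,0,0],[0,0,0,0,0,0,0]]]'
```

```text
time: 4.95
ee_pos: [0.5736, 0.0565, 0.1283]
tcp_rot: [179.9, 0.1, 128.8]
wrist_force: [-6.1, -1.1, 16.4]
opening: 0.0001
grasp_force: 8.4
time: 5.2
ee_pos: [0.5738, 0.0566, 0.1282]
tcp_rot: [179.8, 0.1, 128.8]
wrist_force: [-7.3, -1.6, 22.6]
opening: 0.0003
grasp_force: 11.0
```

At the bottom stop (22 N). Lift off and let it rest.

```bash
python3 -m inch '[[[0,0,0,-15,0,0,0],[0,0,0,-17,0,0,0],[0,0,0,0,0,0,0],[0,0,0,0,0,0,0],[0,0,0,0,0,0,0],[0,0,0,0,0,0,0]]]'
python3 - <<'E'
from h import *
c=viewer.camera("scene"); cv2.imwrite("pics/s2.png",cv2.resize(c["pixels"][100:260,170:370,::-1],None,fx=3.5,fy=3.5))
E
```

```text
time: 5.95
ee_pos: [0.573, 0.0565, 0.1562]
tcp_rot: [-180.0, -0.0, 128.8]
wrist_force: [-0.5, 1.2, 0.9]
opening: 0.0002
grasp_force: 0.0
```

View pics/s2.png

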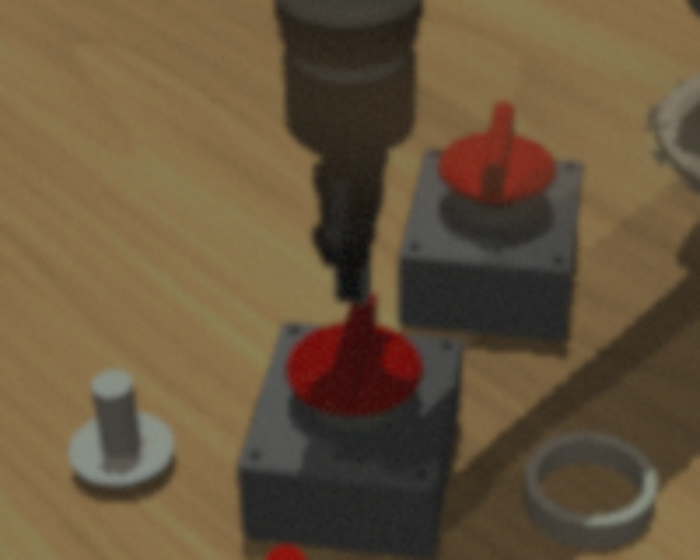

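The head sits lower than before, at row 370 against 360, and untwisted with the hand off, so it is latched. Next I move beside the near end of the bar.

```bash
python3 -m inch '[[[0,-26,-35,0,0,0,0],[0,0,0,0,0,0,0],[0,0,0,15,0,0,0],[0,0,0,12,0,0,0],[0,0,0,8,0,0,0],[0,0,0,0,0,0,0]]]' && python3 -m inch '[[[0,4,0,0,0,0,0],[0,2.5,0,0,0,0,0],[0,0,0,0,0,0,0]]]'
```

```text
time: 6.75
ee_pos: [0.5618, 0.0147, 0.1207]
tcp_rot: [-179.9, -0.1, 128.9]
wrist_force: [-0.4, -0.9, 1.1]
opening: -0.0004
grasp_force: 0.0
time: 7.12
ee_pos: [0.5582, 0.0196, 0.1222]
tcp_rot: [180.0, 0.0, 128.9]
wrist_force: [-0.3, -0.0, 0.1]
opening: -0.0001
grasp_force: 0.0
```

Now the arc: 8° per row about the button axis.

```bash
python3 -m inch '[[[0,5,-2.3,0,0,0,8],[0,5,-2.3,0,0,0,8],[0,5,-2.3,0,0,0,8],[0,0,0,0,0,0,0]]]' && python3 -m inch '[[[0,5,-2.3,0,0,0,8],[0,2.5,-1.2,0,0,0,4],[0,0,0,0,0,0,0],[0,0,0,0,0,0,0]]]'
python3 - <<'E'
from h import *
c=viewer.camera("scene"); cv2.imwrite("pics/s3.png",cv2.resize(c["pixels"][100:260,170:370,::-1],None,fx=3.5,fy=3.5))
E
```

```text
time: 7.62
ee_pos: [0.5446, 0.0288, 0.1221]
tcp_rot: [180.0, 0.0, 104.9]
wrist_force: [-0.5, -0.6, 0.2]
opening: 0.0003
grasp_force: 0.0
time: 8.12
ee_pos: [0.5397, 0.0351, 0.1218]
tcp_rot: [180.0, 0.0, 93.0]
wrist_force: [-0.9, -2.1, 1.0]
opening: 0.0
grasp_force: 0.6
```

View pics/s3.png

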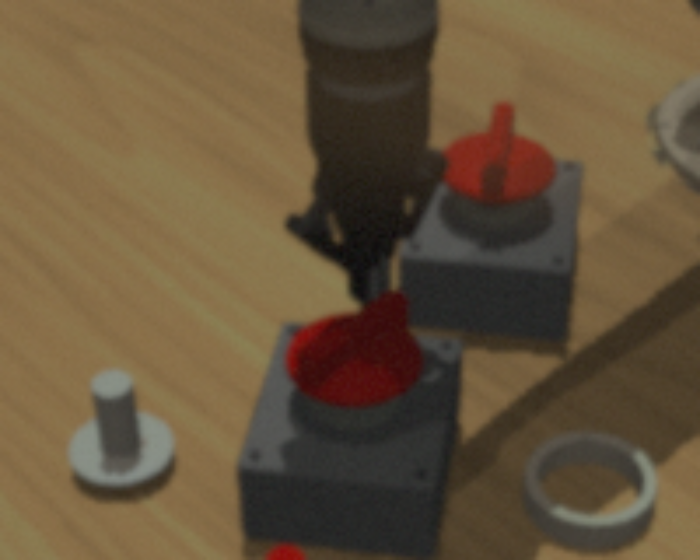

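The crop shows the bar twisted, with the dome's top edge back at row ~315. It was 325 when latched, so it has popped out. I'll turn slightly more to be sure, then back off and lift.

```bash
python3 -m inch '[[[0,2.5,-1.2,0,0,0,4],[0,0,0,0,0,0,0],[0,0,0,0,0,0,0],[0,-10,0,0,0,0,0],[0,-15,0,0,0,0,0],[0,0,0,-30,0,0,0],[0,0,0,-60,0,0,0],[0,-50,-30,-10,0,0,0]]]'&& python3 -m inch '[[[0,-60,0,0,0,0,0],[0,-60,0,0,0,0,0],[0,0,0,0,0,0,0],[0,0,0,0,0,0,0],[0,0,0,0,0,0,0]]]'
python3 - <<'E'
from h import *
c=viewer.camera("scene"); t=viewer.camera("top")
a=cv2.resize(c["pixels"][100:260,170:370,::-1],(500,400)); b=cv2.resize(t["pixels"][165:265,225:300,::-1],(300,400))
cv2.imwrite("pics/s4.png",np.hstack([a,b]))
E
```

```text
time: 9.18
ee_pos: [0.5088, -0.0366, 0.2256]
tcp_rot: [179.7, -0.0, 89.1]
wrist_force: [1.0, -0.5, -0.8]
opening: -0.0002
grasp_force: 0.0
time: 9.8
ee_pos: [0.5044, -0.1558, 0.2218]
tcp_rot: [180.0, -0.0, 88.9]
wrist_force: [0.7, 0.1, 0.3]
opening: 0.0001
grasp_force: 0.0
```

View pics/s4.png

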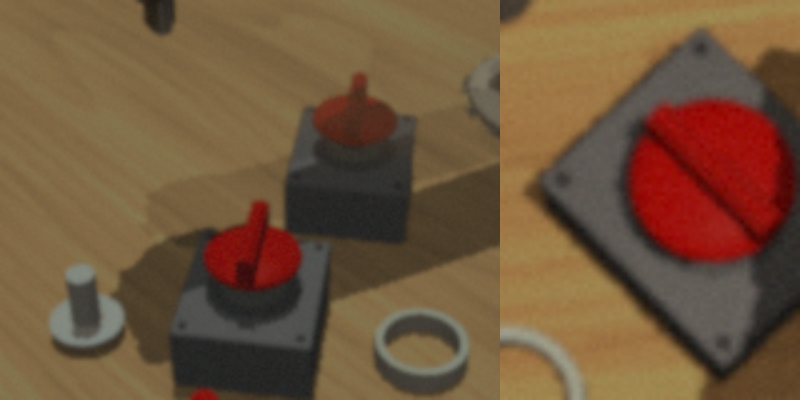

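The far button is out, with its dome centre at row 257/2.5 ≈ 103, as it was before pressing. The bar is parallel to the box again, the other things haven't moved, and the arm is clear.

```bash
python3 -c "
from workcell import bot
print(bot.job_done())"
```

```text
the job is handed in; nothing more can be done
None
```

I pressed the far stop button until it latched, took the hand off and it stayed in, then twisted it clockwise so it came out; the last pictures show it fully out and untwisted and the tape roll and candle cup unmoved (the glue bottle is barely in frame), and I handed the job in at about 10 s but got no verdict back.

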